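Seat the tube rack in the loading nest

TASK

Without gripping or lifting anything, push the tube rack back along the table until its long side lies flat against the aluminium fence of the loading nest, keeping the grey sliding jaw clear of it meanwhile. Then push the sliding jaw along the fence so that it drives the rack fully home against the end stop, and leave the rack seated against fence and stop with the jaw closed up against it. Do not disturb the other things on the table.

Things in the scene. Friction and masses are not known exactly. Their poses are not given: they have to be found in the camera images.
- nest: L-shaped bare aluminium fixture fixed to the table. Origin: inside corner of fence and end stop, at table level. x points away from the robot (turned up to 0.25 rad), y along the fence to the stop. Fence face is x = 0: bar 14 mm thick, 30 high, from the stop to y = -320 mm. End stop: inner face y = 0, 14 thick, 45 high, x -81 to +4 mm. A rack at home fills x -62..0, y -142..0.
- tube_rack: Blue plastic tube rack, empty, loose, about 0.2 kg, 62 mm deep (its x), 142 long (its y), 64 high. Origin under its centre; its x points roughly away from the robot, so a long side faces the robot. Long sides are open: base edge 4 mm high, bars at heights 32-36 and 60-64 mm set 1 mm back; ends are closed walls.
- rack_centre (a point): Centre of the tube rack, 32 mm above its underside. At home it lies at x = -31, y = -71 mm in the nest's frame.
- jaw (a joint): Position of the sliding jaw along the fence in m: 0 parked far from the stop, growing towards the stop, up to 0.175. Its clamping face is at y = joint - 0.275 in the nest's frame; with the rack home it closes at about 0.133. Starts between 0.010 and 0.025. It slides stiffly (about 2 N) and stays where it is left.
- jaw_push (a point): Middle of the steel push plate (56 x 40 mm) on the jaw's side away from the end stop, 26 mm above the table; it looks along the nest's -y. Push here along +y. The jaw is a grey block riding on the fence, 26 mm thick along it, in front of the fence from x = -63 to -3 mm in the nest's frame, top 50 mm above the table.
- jaw_face (a point): Middle of the jaw's clamping face, 26 mm nearer the end stop than jaw_push, 26 mm above the table; the face looks along the nest's +y at the end of the rack.
- timer: White bench timer, 41x68x55 mm, bystander, front right. Origin under its centre.
- dish_b: Small clear round dish, 39 mm across, 14 mm high, bystander, front right. Origin under its centre.
- pen_a: White pen lying down, 145 mm long along its y, bystander, near the right edge of the table. Origin under its centre.
- medium_a: Round bottle with a screw cap, 44 mm across, 88 mm high, bystander, left. Origin under its centre.
- oil: Larger round bottle with a screw cap, 52 mm across, 112 mm high, bystander, left (the two bottles may change places). Origin under its centre.
- carton_1: Small carton, 50x74x32 mm, bystander, front left. Origin under its centre.
- screwdriver: Small screwdriver lying down, 160 mm long along its y, bystander, back right. Origin under the middle of its length.

How it is judged:
On the way:
1. the rack lies flat against the fence while the jaw is still clear of it (x of rack_centre in the frame of nest above -0.034 m and angle between the y axis of tube_rack and the y axis of nest, either way round below 0.03 rad and y of jaw_face in the frame of rack_centre below -0.079 m), for 0.2 s.
At the end, for the whole second after the job is handed in: The rack stands on the table at rest, its long side within 3 mm of the fence and within 0.03 rad of parallel, its end within 3 mm of the end stop, and the jaw's face within 3 mm of its other end (x of rack_centre in the frame of nest above -0.034 m and angle between the y axis of tube_rack and the y axis of nest, either way round below 0.03 rad and y of rack_centre in the frame of nest above -0.074 m and y of jaw_face in the frame of rack_centre above -0.074 m and height (world z) of rack_centre below 0.036 m and angle between tube_rack's own z axis and vertical below 0.05 rad and linear speed of tube_rack below 0.01 m/s); the robot touches nothing.
It fails at once if the rack is lifted off the table (centre over 10 mm up) or tipped by more than 0.25 rad (height (world z) of rack_centre above 0.042 m or angle between tube_rack's own z axis and vertical above 0.25 rad).
It fails at once if a bystander is moved by more than 20 mm (distance of any of timer, dish_b, pen_a, medium_a, oil, carton_1, screwdriver from where it was at the start of the episode above 0.02 m).
It also fails if it takes over 51 s, if anything falls off the work surface, if the arm or the gripper's body presses on something with over 40 N, if the wrist force passes 120 N, or if a joint passes its speed limit or range.

ROBOT

A 7-joint arm with a two-finger parallel gripper is mounted at the origin on a cart in front of the work surface, level with it; the furniture and walls round the work are solid. World frame = base frame: x ahead of the robot, y to its left, z up, the work surface at z = 0. Lengths are in m, angles in rad, forces in N, time in s.
With the tool pointing down it reaches from about 0.4 to 0.85 m from the base axis. Payload 6.9 kg.
Tool frame: the origin (TCP) lies at the very end of the fingers, on their centre line; the grasp point (between the pads) lies 19 mm behind it (grasp_offset is the distance from the TCP to the grasp point, in m); z points along the fingers, y is the line along which they close (so a half turn about z gives the same grasp; the last joint's range is limited). The gripper opens to 85 mm and grips with 20 to 120 N. Pads are 22 mm wide; open, the fingers measure 114 mm over their backs; the gripper's body (76 mm by 85 mm) begins 54 mm behind the grasp point. The pads swing forward as they close: fully open they stand 13 mm farther back than shut.
Start: joints at [1.218, 0.507, -0.238, 1.5, 0.126, 1.149, -0.155], TCP at [0.276, -0.561, 0.231] pointing down, gripper open.
Joint ranges: [-3.08, 3.08], [-0.24, 2.05], [-1.43, 1.35], [0, 2.5], [-1.52, 4.66], [0.17, 1.96], [-2.89, 2.89]. Speed limits (rad/s): [2.39, 2.39, 3.14, 3.14, 3.14, 3.14, 3.14].

INTERFACE

Orientations are given as a unit quaternion [x, y, z, w].
In Python, from station import * gives the robot as it stands.
- The arm moves only by the tool move_arm, never from a script. Its argument "steps" is a list of rows, each an object of numbers: "rx", "ry", "rz": the turn, a rotation vector about the tool's x, y, z in units of 90 degrees (1.0 is 90 degrees); "dx", "dy", "dz": the shift along the tool's x, y, z in units of 100 mm (1.0 is 100 mm); "claw": the closure, from -1 (fully open) to 1 (shut), so that 0 is half open. A call has 1 to 20 rows; each row shifts and turns the commanded pose from where the row before left it, along the tool's axes as they then stand; what a row does not reach is not made up. A row lasts 1/10 s, in which the tool goes at most 50 mm and 8.59 degrees, less where a joint would pass 70% of its speed; a pose out of reach is approached as far as the arm can. A call with a number of a shift or a turn outside -1 to 1 is refused whole. A call with a gripper value outside its range is refused whole. The fingers move at their own pace and stop on an object; "grip_force" is the grip in N (left out, the last holds). Time passes only in rows, so rows that do not move let the fingers close. It gives the time, the measured TCP pose, the force, the opening and the grip force at its end, in the units of the state.
- sense(): the state, without advancing time (a new reading comes with each control period).
- camera(name): name is "scene" or "side" or "wrist"; returns the picture (400x640x3 uint8, red, green, blue); there is no depth.
- camera_info(name): a dict with "mtx" (3x3 intrinsics, pixels), "D" ([k1, k2, p1, p2, k3] as OpenCV has them; the pictures are not rectified), "extrinsics" (4x4, takes a point from world to camera coordinates). Camera axes: x right, y down, z forward; pixel columns grow to the right and rows downward; lengths in m; the calibration is good to about 2 mm. A picture is of the moment at which its call begins: read the wrist's pose just before it. camera_info takes no time and is no camera call; for the wrist camera it gives the pose at the moment of the call.
- hand_in(): hands the job in; it is judged then, once.
The state is a dict: "clock": time; "qpos": joint angles; "joint_vel": joint speeds; "joint_efforts": joint torques, N m; "ee_pos": TCP position; "tool_rot": TCP orientation; "ft_force": force on the tool from outside, world axes, zero at the start; "ft_torque": the same for the moment, N m; "grip_width": finger opening in m; "grip_force": force on a finger pad.
Only numpy, scipy, OpenCV 4.12 (cv2) and the standard library are available. Lean on these libraries where they do the work, as an engineer would, in place of code of your own. Each camera call takes 0.05 s, during which the arm holds its last target. There are 200 camera calls.

## Working session

There is one attempt and no reset: what is moved stays moved. The work goes in short steps, Python scripts to look and compute and a tool call to move; the robot and the scene stay as the last step left them, time stands still between calls to the robot, and variables do not carry over. Pictures are saved under pics/ and viewed, at most 13 in all, crops included, and the job is handed in when it is done.

Besides the shell and the picture viewer there is one more tool, called as name(argument=value, ...) on one line, values as JSON. move_arm: Moves the arm, as the interface text tells. Its arguments: {"type":"object","properties":{"steps":{"type":"array","items":{"type":"object","properties":{"rx":{"type":"number"},"ry":{"type":"number"},"rz":{"type":"number"},"dx":{"type":"number"},"dy":{"type":"number"},"dz":{"type":"number"},"claw":{"type":"number"}}}},"grip_force":{"type":"number"}},"required":["steps"]}

```bash
mkdir -p pics
cat > h.py <<'E'
from station import *
import numpy as np, cv2
def snap(n,f):
    im=camera(n); cv2.imwrite('pics/'+f,im[:,:,::-1]); return im
def px2w(n,uv,z):
    c=camera_info(n);M=np.array(c['mtx'],float);D=np.array(c['D'],float);E=np.array(c['extrinsics'])
    p=cv2.undistortPoints(np.array([[uv]],float),M,D)[0,0]
    R=E[:3,:3];t=E[:3,3];o=-R.T@t;d=R.T@np.array([p[0],p[1],1]);return o+d*(z-o[2])/d[2]
def w2px(n,P):
    c=camera_info(n);E=np.array(c['extrinsics'])
    return cv2.projectPoints(np.array(P,float).reshape(-1,3),cv2.Rodrigues(E[:3,:3])[0],E[:3,3],np.array(c['mtx'],float),np.array(c['D'],float))[0][:,0]
E
python3 - <<'E'
from h import *
s=sense();print(s['clock'],s['ee_pos'],s['tool_rot'],s['grip_width'],s['ft_force'])
snap('scene','a.png');snap('side','b.png')
for n in('scene','side'):
    E=np.array(camera_info(n)['extrinsics']);print(n,-E[:3,:3].T@E[:3,3])
E
```

```text
0.0 [ 0.27595152 -0.560225    0.23045587] [ 9.73910418e-01  2.26931130e-01 -2.20014415e-04 -8.43670127e-04] 0.08555600308982975 [-0.40054525 -0.35414927 -0.50011231]
scene [ 0.0511823  -0.66418533  0.54302409]
side [ 0.30412868 -0.78843137  0.74774495]
```

View pics/a.png

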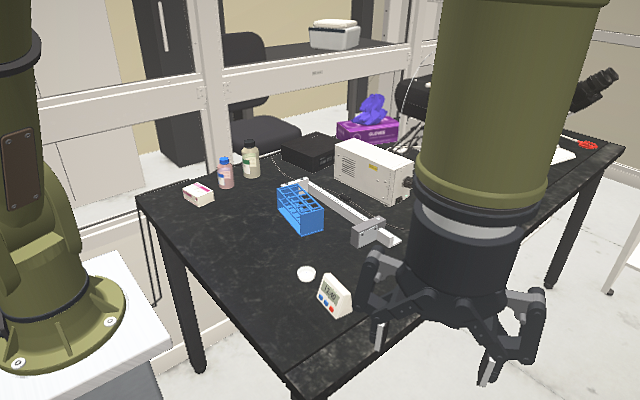

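View pics/b.png

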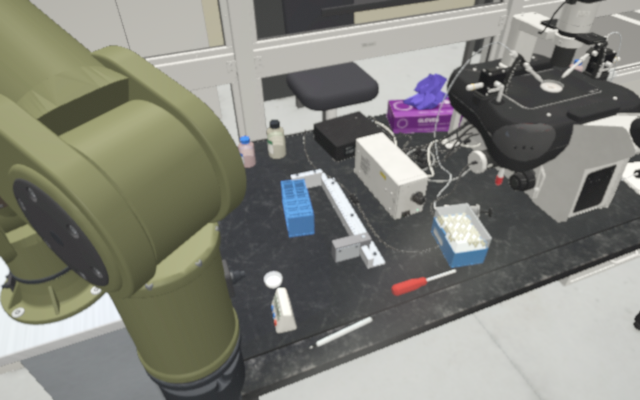

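The scene shows the rack (blue, scene px ~300,208; side ~297,208), the fence running behind it with the stop at the left, and the grey jaw at the right end (scene ~368,232; side ~350,247). I'll enlarge both crops.

Run:
```python
import cv2
a=cv2.imread('pics/a.png')[165:265,265:415];b=cv2.imread('pics/b.png')[160:280,260:400]
cv2.imwrite('pics/a2.png',cv2.resize(a,None,fx=5,fy=5,interpolation=cv2.INTER_CUBIC))
cv2.imwrite('pics/b2.png',cv2.resize(b,None,fx=5,fy=5,interpolation=cv2.INTER_CUBIC))
```

```text
(no output)
```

View pics/a2.png

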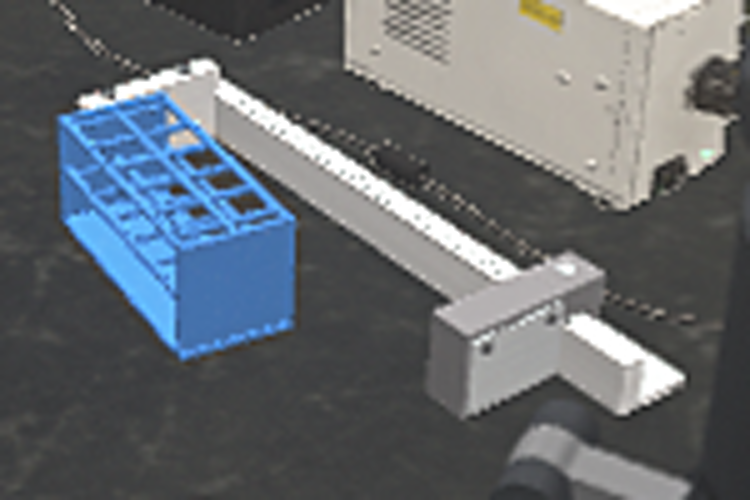

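View pics/b2.png

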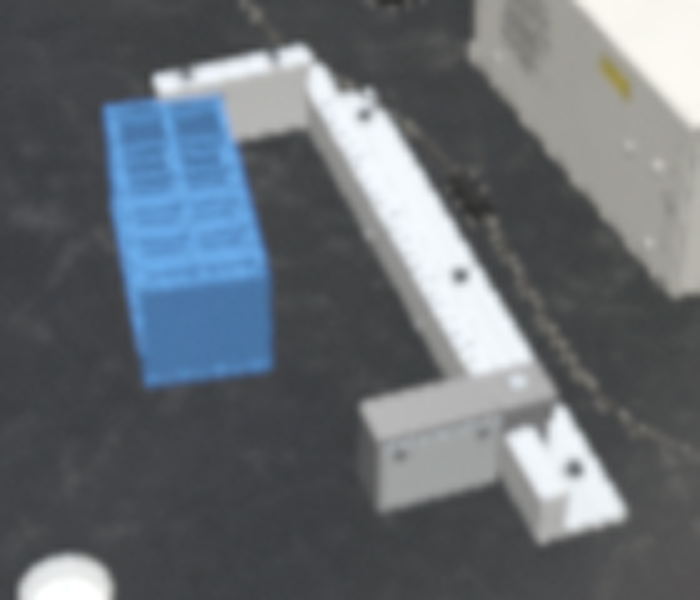

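The crops show rack corners, fence end and inner corner, and jaw corners clearly. I'll fit planar poses to these pixels in both views.

```bash
cat > fit.py <<'E'
from h import *
from scipy.optimize import least_squares
def T(p,P): 
    c,s=np.cos(p[2]),np.sin(p[2]);P=np.array(P,float)
    return np.c_[p[0]+c*P[:,0]-s*P[:,1],p[1]+s*P[:,0]+c*P[:,1],P[:,2]]
h=.031;l=.071
rack={'scene':[((180,245),(-h,-l,.064)),((295,218),(h,-l,.064)),((165,95),(h,l,.064)),((60,118),(-h,l,.064)),((183,357),(-h,-l,0)),((293,325),(h,-l,0)),((65,222),(-h,l,0))],
'side':[((105,105),(-h,l,.064)),((222,97),(h,l,.064)),((270,265),(h,-l,.064)),((140,288),(-h,-l,.064)),((147,386),(-h,-l,0)),((272,368),(h,-l,0))]}
nest={'scene':[((632,362),(0,-.32,.03)),((625,415),(0,-.32,0)),((215,140),(0,0,0)),((217,72),(.004,0,.045))],
'side':[((540,495),(0,-.32,.03)),((542,545),(0,-.32,0)),((308,130),(0,0,0)),((312,65),(.004,0,.045))]}
jaw={'scene':[((470,350),(-.063,-.301,.05)),((468,415),(-.063,-.301,0)),((435,312),(-.063,-.275,.05))],
'side':[((378,432),(-.063,-.301,.05)),((382,510),(-.063,-.301,0)),((360,408),(-.063,-.275,.05))]}
off={'scene':(265,165),'side':(260,160)}
def res(p,d,q=0):
    r=[]
    for n,L in d.items():
        uv=np.array([a for a,_ in L])/5+off[n];P=np.array([b for _,b in L],float);P[:,1]+=q
        r.append(w2px(n,T(p,P))-uv)
    return np.concatenate(r).ravel()
R=least_squares(res,[.6,0,0],args=(rack,),loss='soft_l1');print('rack',R.x,np.abs(R.fun).max().round(2),R.fun.round(1))
N=least_squares(lambda p:np.r_[res(p[:3],nest),res(p[:3],jaw,p[3])],[.7,0.1,0,.02],loss='soft_l1');print('nest,jaw',N.x,N.fun.round(1))
c,s=np.cos(N.x[2]),np.sin(N.x[2]);d=R.x[:2]-N.x[:2];print('rack in nest',c*d[0]+s*d[1],-s*d[0]+c*d[1],R.x[2]-N.x[2])
if __name__=='__main__':
    # bystanders
    print('dish',px2w('scene',(306,274),.014),'timer',px2w('scene',(335,312),.0),'dish side',px2w('side',(273,280),.014),'timer side',px2w('side',(288,331),0))
E
python3 fit.py
```

```text
rack [ 0.55313298 -0.01006985 -0.2019133 ] 1.65 [ 0.6  0.4  1.2 -0.7  0.6 -1.4 -0.1 -0.8  0.2  0.8  1.   0.3 -0.2 -0.4
 -0.7 -0.4 -0.3 -1.6 -0.3  1.  -0.6 -0.1 -0.5 -0.3 -0.3 -0.2]
nest,jaw [ 0.65536524  0.08432613 -0.04932469  0.0209625 ] [ 0.6  0.3  0.5  0.3  0.3 -0.4  1.1 -1.3  0.8  0.5 -0.5 -0.5 -1.2 -1.1
 -0.8 -1.5  0.9 -3.3 -0.3  1.7  0.1 -1.1 -0.   1.4 -1.1  0.9 -0.6 -1.8]
rack in nest -0.09745376526545568 -0.09932170867621426 -0.15258861212486347
dish [ 0.42510996 -0.19405605  0.014     ] timer [ 0.41082423 -0.29838322  0.        ] dish side [ 0.43058335 -0.19632123  0.014     ] timer side [ 4.21888924e-01 -3.17928787e-01  1.11022302e-16]
```

move_arm(steps=[{"rz": 0.081, "claw": -1}, {"rz": 0.081}, {"rz": 0.081}, {"rz": 0.08}, {"dx": 0.14, "dy": -0.47}, {"dx": 0.14, "dy": -0.47}, {"dx": 0.14, "dy": -0.47}, {"dx": 0.14, "dy": -0.47}, {"dx": 0.14, "dy": -0.47}, {"dx": 0.14, "dy": -0.47}, {"dx": 0.14, "dy": -0.47}, {"dx": 0.14, "dy": -0.47}, {"dx": 0.14, "dy": -0.47}, {"dx": 0.14, "dy": -0.47}, {"dx": 0.14, "dy": -0.47}, {"dx": 0.14, "dy": -0.47}, {}])

```text
schema error: expected keys rx, ry, rz, dx, dy, dz, claw
```

move_arm(steps=[{"rx": 0, "ry": 0, "rz": 0.081, "dx": 0, "dy": 0, "dz": 0, "claw": -1}, {"rx": 0, "ry": 0, "rz": 0.081, "dx": 0, "dy": 0, "dz": 0, "claw": -1}, {"rx": 0, "ry": 0, "rz": 0.081, "dx": 0, "dy": 0, "dz": 0, "claw": -1}, {"rx": 0, "ry": 0, "rz": 0.08, "dx": 0, "dy": 0, "dz": 0, "claw": -1}, {"rx": 0, "ry": 0, "rz": 0, "dx": 0.14, "dy": -0.47, "dz": 0, "claw": -1}, {"rx": 0, "ry": 0, "rz": 0, "dx": 0.14, "dy": -0.47, "dz": 0, "claw": -1}, {"rx": 0, "ry": 0, "rz": 0, "dx": 0.14, "dy": -0.47, "dz": 0, "claw": -1}, {"rx": 0, "ry": 0, "rz": 0, "dx": 0.14, "dy": -0.47, "dz": 0, "claw": -1}, {"rx": 0, "ry": 0, "rz": 0, "dx": 0.14, "dy": -0.47, "dz": 0, "claw": -1}, {"rx": 0, "ry": 0, "rz": 0, "dx": 0.14, "dy": -0.47, "dz": 0, "claw": -1}, {"rx": 0, "ry": 0, "rz": 0, "dx": 0.14, "dy": -0.47, "dz": 0, "claw": -1}, {"rx": 0, "ry": 0, "rz": 0, "dx": 0.14, "dy": -0.47, "dz": 0, "claw": -1}, {"rx": 0, "ry": 0, "rz": 0, "dx": 0.14, "dy": -0.47, "dz": 0, "claw": -1}, {"rx": 0, "ry": 0, "rz": 0, "dx": 0.14, "dy": -0.47, "dz": 0, "claw": -1}, {"rx": 0, "ry": 0, "rz": 0, "dx": 0.14, "dy": -0.47, "dz": 0, "claw": -1}, {"rx": 0, "ry": 0, "rz": 0, "dx": 0.14, "dy": -0.47, "dz": 0, "claw": -1}, {"rx": 0, "ry": 0, "rz": 0, "dx": 0, "dy": 0, "dz": 0, "claw": -1}])

```text
clock: 1.8
ee_pos: [0.4735, 0.0019, 0.2314]
tool_rot: [1.0, -0.02, 0.001, -0.002]
ft_force: [-0.3, -0.2, 0.4]
grip_width: 0.0857
grip_force: 0.0
```

Run:
```python
from h import *
s=sense();print(s['ee_pos'],s['tool_rot'])
im=snap('wrist','w.png');snap('side','b3.png')
E=np.array(camera_info('wrist')['extrinsics']);np.save('we.npy',E);print(-E[:3,:3].T@E[:3,3])
```

```text
[0.47345137 0.00193846 0.23141148] [ 9.99805546e-01 -1.96106890e-02  6.98231818e-04 -1.95036350e-03]
[ 0.5433076  -0.00821039  0.37307674]
```

View pics/w.png

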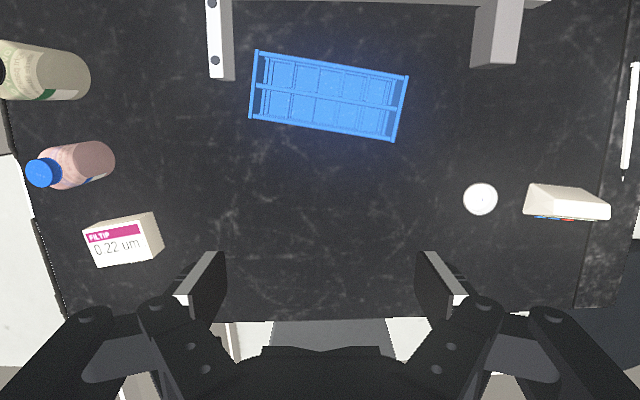

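The wrist view shows the rack top corners at (257,50), (408,76), (395,142), (249,118), the stop's near end at (221..235,79) and the jaw's near end at (484..517,64). I'll check these against the fit.

Run:
```python
from fit import *
print(w2px('wrist',T(R.x,[(h,l,.064),(h,-l,.064),(-h,-l,.064),(-h,l,.064)])).round(0).tolist())
print(w2px('wrist',T(N.x,[(-.081,0,.045),(-.081,0,0),(-.063,N.x[3]-.275,.05),(-.063,N.x[3]-.301,.05)])).round(0).tolist())
r=[px2w('wrist',p,.064) for p in((257,50),(408,76),(395,142),(249,118))];print('rack c',np.mean(r,0),np.arctan2(*(((r[0]-r[1])[:2])*[-1,1])))
```

```text
rack [ 0.55313298 -0.01006985 -0.2019133 ] 1.65 [ 0.6  0.4  1.2 -0.7  0.6 -1.4 -0.1 -0.8  0.2  0.8  1.   0.3 -0.2 -0.4
 -0.7 -0.4 -0.3 -1.6 -0.3  1.  -0.6 -0.1 -0.5 -0.3 -0.3 -0.2]
nest,jaw [ 0.65536524  0.08432613 -0.04932469  0.0209625 ] [ 0.6  0.3  0.5  0.3  0.3 -0.4  1.1 -1.3  0.8  0.5 -0.5 -0.5 -1.2 -1.1
 -0.8 -1.5  0.9 -3.3 -0.3  1.7  0.1 -1.1 -0.   1.4 -1.1  0.9 -0.6 -1.8]
rack in nest -0.09745376526545568 -0.09932170867621426 -0.15258861212486347
[[248.0, 45.0], [404.0, 71.0], [390.0, 139.0], [242.0, 115.0]]
[[219.0, 76.0], [231.0, 80.0], [485.0, 57.0], [511.0, 58.0]]
rack c [ 0.54911208 -0.01582115  0.064     ] -0.2062738713548883
```

move_arm(steps=[{"rx": 0, "ry": 0, "rz": 0.006, "dx": 0, "dy": 0.11, "dz": 0.3, "claw": -1}, {"rx": 0, "ry": 0, "rz": 0, "dx": 0, "dy": 0, "dz": 0.45, "claw": -1}, {"rx": 0, "ry": 0, "rz": 0, "dx": 0, "dy": 0, "dz": 0.45, "claw": -1}, {"rx": 0, "ry": 0, "rz": 0, "dx": 0, "dy": 0, "dz": 0.45, "claw": -1}, {"rx": 0, "ry": 0, "rz": 0, "dx": 0, "dy": 0, "dz": 0.4, "claw": -1}, {"rx": 0, "ry": 0, "rz": 0, "dx": 0, "dy": 0, "dz": 0.15, "claw": -1}, {"rx": 0, "ry": 0, "rz": 0, "dx": 0, "dy": 0, "dz": 0, "claw": -1}, {"rx": 0, "ry": 0, "rz": 0, "dx": 0, "dy": 0, "dz": 0, "claw": -1}])

```text
clock: 2.7
ee_pos: [0.4712, -0.0179, 0.0116]
tool_rot: [1.0, -0.03, -0.0, 0.0]
ft_force: [-0.2, 0.1, 0.6]
grip_width: 0.0853
grip_force: 0.0
```

Run:
```python
from h import *
s=sense();print(s['ee_pos'],s['tool_rot'],s['ft_force'])
n=np.array([.6554,.0843]);ex=np.array([.9988,-.0493]);ey=np.array([.0493,.9988]);d=s['ee_pos'][:2]-n;print(d@ex,d@ey)
```

```text
[ 0.47124517 -0.01794289  0.01155207] [ 9.99537294e-01 -3.04140670e-02 -2.73829291e-04  3.29006906e-04] [-0.18734729  0.12910876  0.56062012]
-0.17889327478713568 -0.11119902942306319
```

move_arm(steps=[{"rx": 0, "ry": 0, "rz": -0.0075, "dx": 0.1, "dy": 0, "dz": 0.03, "claw": -1}, {"rx": 0, "ry": 0, "rz": 0, "dx": 0.1, "dy": 0, "dz": 0, "claw": -1}, {"rx": 0, "ry": 0, "rz": 0, "dx": 0.08, "dy": 0, "dz": 0, "claw": -1}, {"rx": 0, "ry": 0, "rz": 0, "dx": 0.07, "dy": 0, "dz": 0, "claw": -1}, {"rx": 0, "ry": 0, "rz": 0, "dx": 0.07, "dy": 0, "dz": 0, "claw": -1}, {"rx": 0, "ry": 0, "rz": 0, "dx": 0.07, "dy": 0, "dz": 0, "claw": -1}, {"rx": 0, "ry": 0, "rz": 0, "dx": 0.07, "dy": 0, "dz": 0, "claw": -1}, {"rx": 0, "ry": 0, "rz": 0, "dx": 0.07, "dy": 0, "dz": 0, "claw": -1}, {"rx": 0, "ry": 0, "rz": 0, "dx": 0.07, "dy": 0, "dz": 0, "claw": -1}, {"rx": 0, "ry": 0, "rz": 0, "dx": 0.07, "dy": 0, "dz": 0, "claw": -1}, {"rx": 0, "ry": 0, "rz": 0, "dx": 0.07, "dy": 0, "dz": 0, "claw": -1}, {"rx": 0, "ry": 0, "rz": 0, "dx": 0.07, "dy": 0, "dz": 0, "claw": -1}, {"rx": 0, "ry": 0, "rz": 0, "dx": 0, "dy": 0, "dz": 0, "claw": -1}, {"rx": 0, "ry": 0, "rz": 0, "dx": 0, "dy": 0, "dz": 0, "claw": -1}])

```text
clock: 4.1
ee_pos: [0.5635, -0.021, 0.0083]
tool_rot: [1.0, -0.024, 0.001, -0.0]
ft_force: [0.1, 0.1, 0.8]
grip_width: 0.0856
grip_force: 0.0
```

Run:
```python
from h import *
s=sense();print(s['ee_pos'],s['tool_rot'],s['ft_force'])
n=np.array([.6554,.0843]);ex=np.array([.9988,-.0493]);ey=np.array([.0493,.9988]);d=s['ee_pos'][:2]-n;print(d@ex,d@ey)
a=snap('wrist','w2.png');b=camera('side')[150:290,240:400,::-1]
cv2.imwrite('pics/m.png',np.vstack([cv2.resize(a[:130,:,::-1][:,150:600],(800,231)),cv2.resize(b,(420,368),interpolation=2).copy() if 0 else cv2.copyMakeBorder(cv2.resize(b,(420,368),interpolation=2),0,0,0,380,0)]))
```

```text
[ 0.56353813 -0.02104486  0.00832747] [ 9.99718038e-01 -2.37220833e-02  1.03784101e-03 -1.71589468e-04] [0.08924402 0.06602185 0.83434926]
-0.0865581388177354 -0.10974723576852663
```

View pics/m.png

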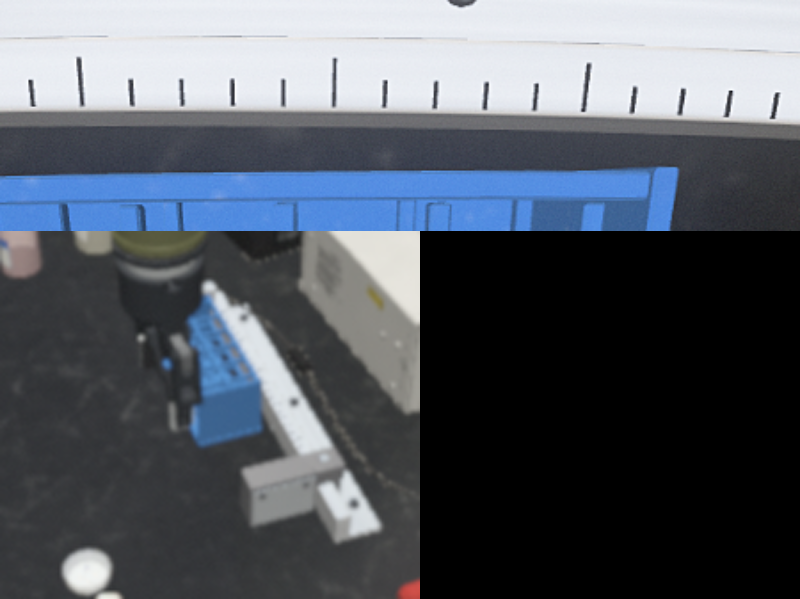

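The rack is squared with the tool and a gap of roughly 1 cm remains to the fence; the jaw is clear. I'll check the angle from the wrist edges: fence top edge crop (20,112)-(780,122), rack edge (20,176)-(640,170).

Run:
```python
from h import *
f=lambda p,z:px2w('wrist',(150+p[0]*.5625,p[1]*130/231),z)
for a,b,z in(((20,112),(780,122),.03),((20,126),(780,137),0.),((20,176),(640,170),.064)):
    A,B=f(a,z),f(b,z);print(A[:2],B[:2],'ang',np.arctan2(-(A-B)[0],(A-B)[1]))
```

```text
[0.65144781 0.03075491] [ 0.64311826 -0.12318224] ang -0.05405731296723563
[0.65249784 0.0451372 ] [ 0.64170284 -0.14823148] ang -0.055768110958635785
[0.63774621 0.0166043 ] [ 0.63430496 -0.074728  ] ang -0.03766052737568075
```

move_arm(steps=[{"rx": 0, "ry": 0, "rz": 0.003, "dx": 0.04, "dy": 0, "dz": 0, "claw": -1}, {"rx": 0, "ry": 0, "rz": 0, "dx": 0.04, "dy": 0, "dz": 0, "claw": -1}, {"rx": 0, "ry": 0, "rz": 0, "dx": 0.03, "dy": 0, "dz": 0, "claw": -1}, {"rx": 0, "ry": 0, "rz": 0, "dx": 0.01, "dy": 0, "dz": 0, "claw": -1}, {"rx": 0, "ry": 0, "rz": 0, "dx": 0, "dy": 0, "dz": 0, "claw": -1}, {"rx": 0, "ry": 0, "rz": 0, "dx": 0, "dy": 0, "dz": 0, "claw": -1}])

```text
clock: 4.8
ee_pos: [0.5744, -0.0217, 0.0083]
tool_rot: [1.0, -0.026, 0.0, -0.0]
ft_force: [-2.5, -0.5, 3.2]
grip_width: 0.0851
grip_force: 0.0
```

move_arm(steps=[{"rx": 0, "ry": 0, "rz": 0, "dx": 0.01, "dy": 0, "dz": 0, "claw": -1}, {"rx": 0, "ry": 0, "rz": 0, "dx": 0.01, "dy": 0, "dz": 0, "claw": -1}, {"rx": 0, "ry": 0, "rz": 0, "dx": 0, "dy": 0, "dz": 0, "claw": -1}, {"rx": 0, "ry": 0, "rz": 0, "dx": 0, "dy": 0, "dz": 0, "claw": -1}])

```text
clock: 5.2
ee_pos: [0.5748, -0.0217, 0.0083]
tool_rot: [1.0, -0.026, -0.001, 0.0]
ft_force: [-8.3, 0.7, 6.7]
grip_width: 0.0853
grip_force: 0.0
```

Run:
```python
from h import *
s=sense();print(s['ee_pos'],s['tool_rot'],s['ft_force'],s['ft_torque'])
a=snap('wrist','w3.png')
cv2.imwrite('pics/m3.png',cv2.resize(a[:130,50:600,::-1],(800,378),interpolation=2))
```

```text
[ 0.57484085 -0.02173768  0.00826282] [ 9.99664133e-01 -2.58840192e-02 -1.27179935e-03  1.43492944e-04] [-8.32455073  0.73727615  6.7473261 ] [0.18268463 1.15445465 0.02231007]
```

View pics/m3.png

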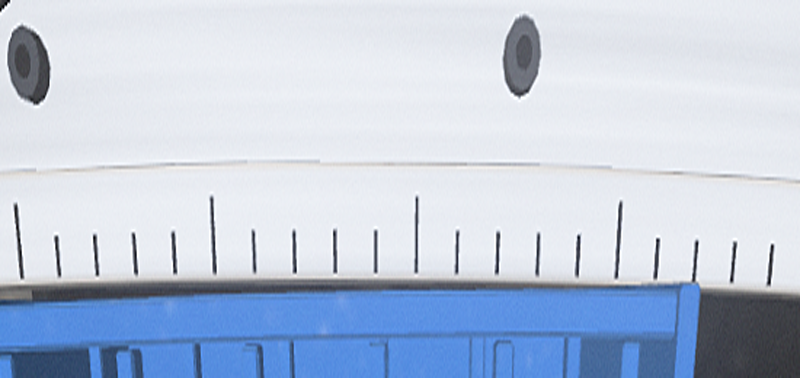

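Rack's right rear corner (crop 690,285) meets the fence edge; the left shows a sliver of gap. Measuring both.

Run:
```python
from h import *
f=lambda p,z:px2w('wrist',(50+p[0]*.6875,p[1]*130/378),z)
for L,z in((((20,284),(215,278),(415,276),(620,280),(770,288)),.03),(((5,303),(200,298),(400,293),(600,288),(670,286)),.064)):
    P=np.array([f(p,z)[:2] for p in L]);k=np.polyfit(P[:,1],P[:,0],1);print(k,np.polyval(k,[.05,-.08]),(P[:,0]-np.polyval(k,P[:,1])).round(4))
```

```text
[0.05487754 0.65092833] [0.65367221 0.64653813] [-0.     -0.      0.0001  0.0001 -0.0001]
[0.04363504 0.6486924 ] [0.65087415 0.64520159] [ 0.0003 -0.0002 -0.0003  0.      0.0002]
```

move_arm(steps=[{"rx": 0, "ry": 0, "rz": 0.005, "dx": -0.01, "dy": 0, "dz": 0, "claw": -1}, {"rx": 0, "ry": 0, "rz": 0.006, "dx": 0, "dy": 0, "dz": 0, "claw": -1}, {"rx": 0, "ry": 0, "rz": 0, "dx": 0.01, "dy": 0, "dz": 0, "claw": -1}, {"rx": 0, "ry": 0, "rz": 0, "dx": 0, "dy": 0, "dz": 0, "claw": -1}, {"rx": 0, "ry": 0, "rz": 0, "dx": 0, "dy": 0, "dz": 0, "claw": -1}])

```text
clock: 5.75
ee_pos: [0.5753, -0.0215, 0.0083]
tool_rot: [0.999, -0.034, -0.001, 0.0]
ft_force: [-5.3, 1.3, 6.2]
grip_width: 0.0854
grip_force: 0.0
```

Run:
```python
from h import *
s=sense();print(s['ee_pos'],s['tool_rot'],s['ft_force'],s['ft_torque'])
a=snap('wrist','w4.png')
cv2.imwrite('pics/m4.png',cv2.resize(a[:130,50:600,::-1],(800,378),interpolation=2))
```

```text
[ 0.57534689 -0.02146987  0.00825423] [ 9.99412584e-01 -3.42592766e-02 -8.88667378e-04  6.91932687e-06] [-5.34042891  1.28232073  6.21948267] [0.38621951 1.01033814 0.33786872]
```

View pics/m4.png

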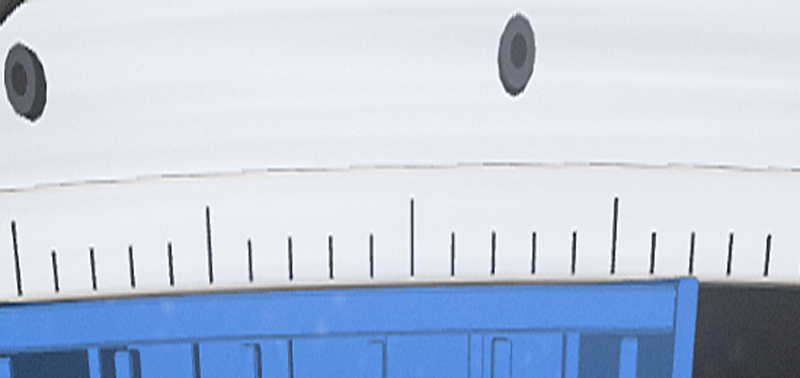

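The rack edge now runs parallel and flush along the fence edge across the whole view. Backing off, closing the fingers and moving behind the jaw.

move_arm(steps=[{"rx": 0, "ry": 0, "rz": 0, "dx": 0, "dy": 0, "dz": 0, "claw": -1}, {"rx": 0, "ry": 0, "rz": 0, "dx": -0.05, "dy": 0, "dz": 0, "claw": -1}, {"rx": 0, "ry": 0, "rz": -0.009, "dx": -0.25, "dy": 0, "dz": 0, "claw": -1}, {"rx": 0, "ry": 0, "rz": 0, "dx": -0.3, "dy": 0, "dz": 0, "claw": -1}, {"rx": 0, "ry": 0, "rz": 0, "dx": 0, "dy": 0, "dz": -0.4, "claw": -1}, {"rx": 0, "ry": 0, "rz": 0, "dx": 0, "dy": 0, "dz": -0.45, "claw": -1}, {"rx": 0, "ry": 0, "rz": 0, "dx": 0, "dy": 0, "dz": -0.45, "claw": 1}, {"rx": 0, "ry": 0, "rz": 0, "dx": 0.167, "dy": 0.385, "dz": 0, "claw": 1}, {"rx": 0, "ry": 0, "rz": 0, "dx": 0.167, "dy": 0.385, "dz": 0, "claw": 1}, {"rx": 0, "ry": 0, "rz": 0, "dx": 0.167, "dy": 0.385, "dz": 0, "claw": 1}, {"rx": 0, "ry": 0, "rz": 0, "dx": 0.167, "dy": 0.385, "dz": 0, "claw": 1}, {"rx": 0, "ry": 0, "rz": 0, "dx": 0.167, "dy": 0.385, "dz": 0, "claw": 1}, {"rx": 0, "ry": 0, "rz": 0, "dx": 0.167, "dy": 0.385, "dz": 0, "claw": 1}, {"rx": 0, "ry": 0, "rz": 0, "dx": 0, "dy": 0, "dz": 0, "claw": 1}, {"rx": 0, "ry": 0, "rz": 0, "dx": 0, "dy": 0, "dz": 0, "claw": 1}])

```text
clock: 7.3
ee_pos: [0.6038, -0.2557, 0.1376]
tool_rot: [1.0, -0.029, 0.0, 0.0]
ft_force: [-0.4, 1.1, 0.5]
grip_width: 0.0005
grip_force: 0.0
```

Run:
```python
from h import *
s=sense();print(s['ee_pos'],s['tool_rot'],s['ft_force'],s['grip_width'])
print('screwdriver',px2w('side',(392,288),.01),px2w('side',(455,271),.005))
a=snap('wrist','w5.png');b=camera('side')
cv2.imwrite('pics/m5.png',np.vstack([cv2.resize(a[:230,:,::-1],(800,288)),cv2.copyMakeBorder(cv2.resize(b[150:290,220:440,::-1],(488,310),interpolation=2),0,0,0,312,0)]))
```

```text
[ 0.60377199 -0.25568137  0.13758467] [ 9.99579418e-01 -2.89993841e-02  1.49591982e-04  1.34676933e-05] [-0.41939541  1.07505672  0.50868696] 0.00048037889710271866
screwdriver [ 0.65752462 -0.31006682  0.01      ] [ 0.81086171 -0.31879632  0.005     ]
```

View pics/m5.png

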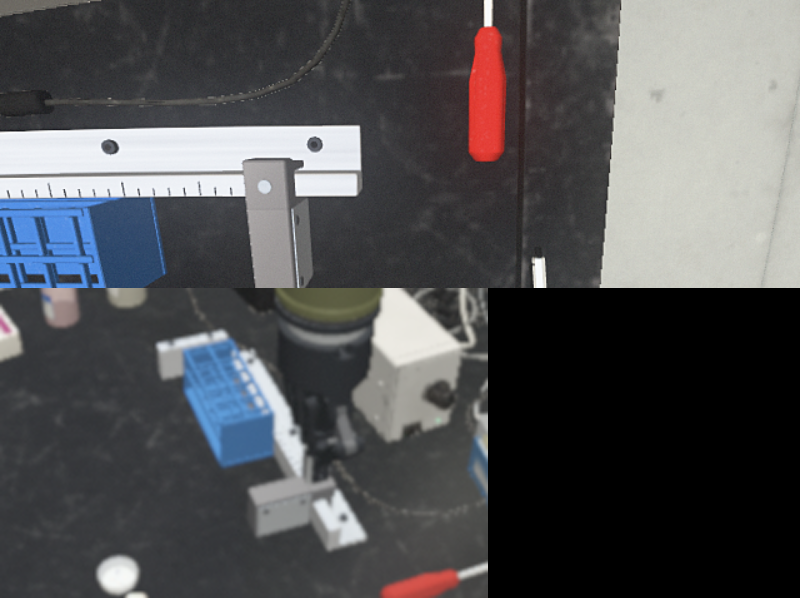

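move_arm(steps=[{"rx": 0, "ry": 0, "rz": 0, "dx": 0, "dy": 0, "dz": 0.4, "claw": 1}, {"rx": 0, "ry": 0, "rz": 0, "dx": 0, "dy": 0, "dz": 0.4, "claw": 1}, {"rx": 0, "ry": 0, "rz": 0, "dx": 0, "dy": 0, "dz": 0.3, "claw": 1}, {"rx": 0, "ry": 0, "rz": 0, "dx": 0, "dy": 0, "dz": 0.12, "claw": 1}, {"rx": 0, "ry": 0, "rz": 0, "dx": 0, "dy": 0, "dz": 0, "claw": 1}, {"rx": 0, "ry": 0, "rz": 0, "dx": 0, "dy": -0.1, "dz": 0, "claw": 1}, {"rx": 0, "ry": 0, "rz": 0, "dx": 0, "dy": -0.1, "dz": 0, "claw": 1}, {"rx": 0, "ry": 0, "rz": 0, "dx": 0, "dy": -0.1, "dz": 0, "claw": 1}, {"rx": 0, "ry": 0, "rz": 0, "dx": 0, "dy": -0.06, "dz": 0, "claw": 1}, {"rx": 0, "ry": 0, "rz": 0, "dx": 0, "dy": -0.06, "dz": 0, "claw": 1}, {"rx": 0, "ry": 0, "rz": 0, "dx": 0, "dy": -0.06, "dz": 0, "claw": 1}, {"rx": 0, "ry": 0, "rz": 0, "dx": 0, "dy": -0.06, "dz": 0, "claw": 1}, {"rx": 0, "ry": 0, "rz": 0, "dx": 0, "dy": -0.06, "dz": 0, "claw": 1}, {"rx": 0, "ry": 0, "rz": 0, "dx": 0, "dy": -0.06, "dz": 0, "claw": 1}, {"rx": 0, "ry": 0, "rz": 0, "dx": 0, "dy": -0.06, "dz": 0, "claw": 1}])

```text
clock: 8.9
ee_pos: [0.6078, -0.1823, 0.0164]
tool_rot: [1.0, -0.028, 0.0, 0.0]
ft_force: [-1.2, -2.6, 1.8]
grip_width: 0.0002
grip_force: 1.1
```

move_arm(steps=[{"rx": 0, "ry": 0, "rz": 0, "dx": 0, "dy": -0.06, "dz": 0, "claw": 1}, {"rx": 0, "ry": 0, "rz": 0, "dx": 0, "dy": -0.06, "dz": 0, "claw": 1}, {"rx": 0, "ry": 0, "rz": 0, "dx": 0, "dy": -0.06, "dz": 0, "claw": 1}, {"rx": 0, "ry": 0, "rz": 0, "dx": 0, "dy": -0.06, "dz": 0, "claw": 1}, {"rx": 0, "ry": 0, "rz": 0, "dx": 0, "dy": -0.06, "dz": 0, "claw": 1}, {"rx": 0, "ry": 0, "rz": 0, "dx": 0, "dy": -0.06, "dz": 0, "claw": 1}, {"rx": 0, "ry": 0, "rz": 0, "dx": 0, "dy": -0.06, "dz": 0, "claw": 1}, {"rx": 0, "ry": 0, "rz": 0, "dx": 0, "dy": -0.06, "dz": 0, "claw": 1}, {"rx": 0, "ry": 0, "rz": 0, "dx": 0, "dy": -0.06, "dz": 0, "claw": 1}, {"rx": 0, "ry": 0, "rz": 0, "dx": 0, "dy": -0.06, "dz": 0, "claw": 1}, {"rx": 0, "ry": 0, "rz": 0, "dx": 0, "dy": -0.06, "dz": 0, "claw": 1}, {"rx": 0, "ry": 0, "rz": 0, "dx": 0, "dy": -0.03, "dz": 0, "claw": 1}, {"rx": 0, "ry": 0, "rz": 0, "dx": 0, "dy": 0, "dz": 0, "claw": 1}])

```text
clock: 10.2
ee_pos: [0.6115, -0.1127, 0.0162]
tool_rot: [1.0, -0.027, -0.0, -0.0]
ft_force: [0.3, -1.2, -0.1]
grip_width: 0.0001
grip_force: 0.5
```

move_arm(steps=[{"rx": 0, "ry": 0, "rz": 0, "dx": 0, "dy": -0.04, "dz": 0, "claw": 1}, {"rx": 0, "ry": 0, "rz": 0, "dx": 0, "dy": -0.04, "dz": 0, "claw": 1}, {"rx": 0, "ry": 0, "rz": 0, "dx": 0, "dy": -0.02, "dz": 0, "claw": 1}, {"rx": 0, "ry": 0, "rz": 0, "dx": 0, "dy": -0.01, "dz": 0, "claw": 1}, {"rx": 0, "ry": 0, "rz": 0, "dx": 0, "dy": 0, "dz": 0, "claw": 1}, {"rx": 0, "ry": 0, "rz": 0, "dx": 0, "dy": 0, "dz": 0, "claw": 1}])

```text
clock: 10.8
ee_pos: [0.612, -0.1021, 0.0162]
tool_rot: [1.0, -0.027, -0.0, -0.0]
ft_force: [2.0, -3.8, 0.6]
grip_width: -0.0001
grip_force: 1.3
```

move_arm(steps=[{"rx": 0, "ry": 0, "rz": 0, "dx": 0, "dy": -0.015, "dz": 0, "claw": 1}, {"rx": 0, "ry": 0, "rz": 0, "dx": 0, "dy": -0.015, "dz": 0, "claw": 1}, {"rx": 0, "ry": 0, "rz": 0, "dx": 0, "dy": 0, "dz": 0, "claw": 1}, {"rx": 0, "ry": 0, "rz": 0, "dx": 0, "dy": 0, "dz": 0, "claw": 1}])

```text
clock: 11.2
ee_pos: [0.6122, -0.0992, 0.0162]
tool_rot: [1.0, -0.027, -0.0, -0.0]
ft_force: [0.7, -2.5, -0.0]
grip_width: 0.0002
grip_force: 1.4
```

Moved freely, so not home yet.

move_arm(steps=[{"rx": 0, "ry": 0, "rz": 0, "dx": 0, "dy": -0.015, "dz": 0, "claw": 1}, {"rx": 0, "ry": 0, "rz": 0, "dx": 0, "dy": -0.015, "dz": 0, "claw": 1}, {"rx": 0, "ry": 0, "rz": 0, "dx": 0, "dy": 0, "dz": 0, "claw": 1}, {"rx": 0, "ry": 0, "rz": 0, "dx": 0, "dy": 0, "dz": 0, "claw": 1}])

```text
clock: 11.6
ee_pos: [0.6124, -0.096, 0.0162]
tool_rot: [1.0, -0.027, -0.0, -0.0]
ft_force: [1.3, -2.4, -0.4]
grip_width: 0.0001
grip_force: 1.2
```

move_arm(steps=[{"rx": 0, "ry": 0, "rz": 0, "dx": 0, "dy": -0.015, "dz": 0, "claw": 1}, {"rx": 0, "ry": 0, "rz": 0, "dx": 0, "dy": -0.015, "dz": 0, "claw": 1}, {"rx": 0, "ry": 0, "rz": 0, "dx": 0, "dy": 0, "dz": 0, "claw": 1}, {"rx": 0, "ry": 0, "rz": 0, "dx": 0, "dy": 0, "dz": 0, "claw": 1}])

```text
clock: 12.0
ee_pos: [0.6126, -0.0932, 0.0163]
tool_rot: [1.0, -0.027, -0.0, -0.0]
ft_force: [0.7, -2.0, -0.9]
grip_width: -0.0004
grip_force: 1.3
```

Run:
```python
from h import *
s=sense();print(s['ee_pos'],s['ft_force'])
b=camera('side')[150:260,240:400,::-1];cv2.imwrite('pics/m6.png',cv2.resize(b,(800,550),interpolation=2))
```

```text
[ 0.61255716 -0.09316016  0.01625572] [ 0.74391606 -2.03645419 -0.85707443]
```

View pics/m6.png

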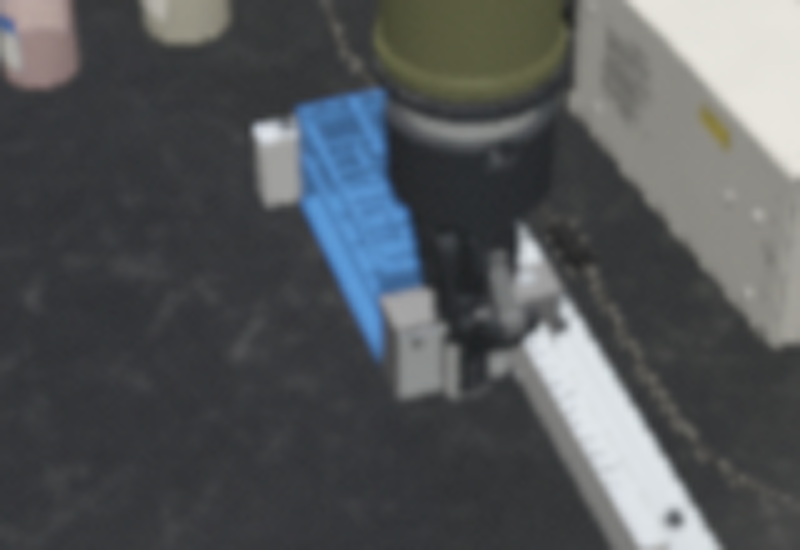

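The jaw is against the rack and the rack nearly at the stop, with force still only sliding level; continuing gently.

move_arm(steps=[{"rx": 0, "ry": 0, "rz": 0, "dx": 0, "dy": -0.015, "dz": 0, "claw": 1}, {"rx": 0, "ry": 0, "rz": 0, "dx": 0, "dy": -0.015, "dz": 0, "claw": 1}, {"rx": 0, "ry": 0, "rz": 0, "dx": 0, "dy": 0, "dz": 0, "claw": 1}, {"rx": 0, "ry": 0, "rz": 0, "dx": 0, "dy": 0, "dz": 0, "claw": 1}])

```text
clock: 12.45
ee_pos: [0.6126, -0.0912, 0.0162]
tool_rot: [1.0, -0.028, -0.0, 0.0]
ft_force: [-0.2, -4.6, -0.8]
grip_width: 0.0003
grip_force: 2.5
```

Force rising and motion lagging (2 of 3 mm): at or near the stop. A little more to confirm.

move_arm(steps=[{"rx": 0, "ry": 0, "rz": 0, "dx": 0, "dy": -0.01, "dz": 0, "claw": 1}, {"rx": 0, "ry": 0, "rz": 0, "dx": 0, "dy": -0.01, "dz": 0, "claw": 1}, {"rx": 0, "ry": 0, "rz": 0, "dx": 0, "dy": 0, "dz": 0, "claw": 1}, {"rx": 0, "ry": 0, "rz": 0, "dx": 0, "dy": 0, "dz": 0, "claw": 1}])

```text
clock: 12.85
ee_pos: [0.6126, -0.0911, 0.0163]
tool_rot: [1.0, -0.029, -0.0, 0.001]
ft_force: [-0.3, -9.4, -1.6]
grip_width: 0.0001
grip_force: 4.6
```

Fully home (stalled at 9 N). Backing away and lifting.

move_arm(steps=[{"rx": 0, "ry": 0, "rz": 0, "dx": 0, "dy": 0.05, "dz": 0, "claw": 1}, {"rx": 0, "ry": 0, "rz": 0, "dx": 0, "dy": 0.3, "dz": 0, "claw": 1}, {"rx": 0, "ry": 0, "rz": 0, "dx": 0, "dy": 0.4, "dz": 0, "claw": 1}, {"rx": 0, "ry": 0, "rz": 0, "dx": 0, "dy": 0, "dz": -0.45, "claw": 1}, {"rx": 0, "ry": 0, "rz": 0, "dx": 0, "dy": 0, "dz": -0.45, "claw": 1}, {"rx": 0, "ry": 0, "rz": 0, "dx": 0, "dy": 0, "dz": -0.45, "claw": 1}, {"rx": 0, "ry": 0, "rz": 0, "dx": -0.45, "dy": 0, "dz": 0, "claw": 1}, {"rx": 0, "ry": 0, "rz": 0, "dx": -0.45, "dy": 0, "dz": 0, "claw": 1}, {"rx": 0, "ry": 0, "rz": 0, "dx": 0, "dy": 0, "dz": 0, "claw": 1}, {"rx": 0, "ry": 0, "rz": 0, "dx": 0, "dy": 0, "dz": 0, "claw": 1}])

```text
clock: 13.85
ee_pos: [0.5184, -0.1574, 0.1519]
tool_rot: [1.0, -0.027, 0.0, -0.0]
ft_force: [-0.2, 0.1, 0.2]
grip_width: 0.0001
grip_force: 0.0
```

Run:
```python
from h import *
a=camera('wrist');cv2.imwrite('pics/m7.png',cv2.resize(a[:240,:400,::-1],(800,480),interpolation=2))
s=sense();print(s['clock'],s['ee_pos'],s['ft_force'])
```

```text
13.9 [ 0.51985171 -0.15761176  0.15186068] [-0.73920737 -0.20127864  0.15067603]
```

View pics/m7.png

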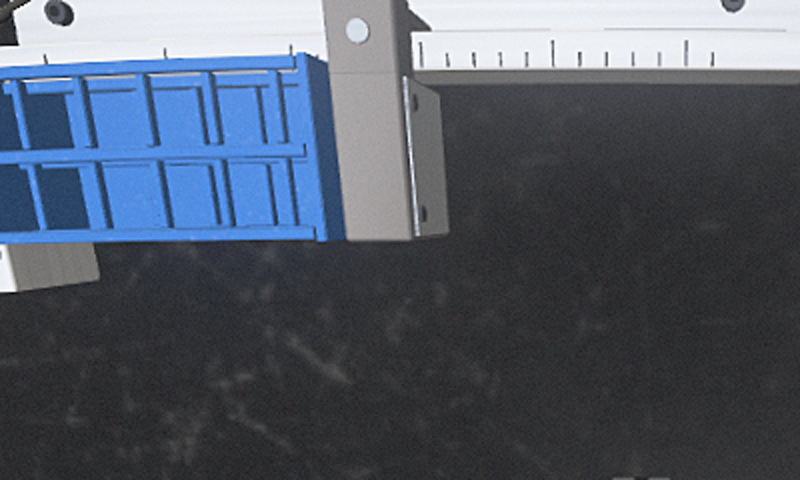

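The rack is flush between jaw and stop; rear edge at crop (0,67)-(298,55), right end against the jaw. A numeric check of flatness before hand-in.

Run:
```python
from h import *
f=lambda p,z:px2w('wrist',(p[0]/2,p[1]/2),z)[:2]
for L,z in((((420,69),(600,69),(790,70)),.03),(((5,67),(150,61),(290,56)),.064),(((5,241),(310,239)),.064)):
    P=np.array([f(p,z) for p in L]);k=np.polyfit(P[:,1],P[:,0],1);print(k,P[0],P[-1])
```

```text
[0.06001969 0.65252252] [ 0.64773176 -0.08132754] [ 0.63932682 -0.22128942]
[0.0588557  0.65045135] [0.65366312 0.05339513] [ 0.64766198 -0.04868002]
[0.06643601 0.59120068] [0.59592171 0.07106134] [ 0.58823197 -0.04468517]
```

```bash
python3 -c "
from station import *
print(hand_in())"
```

```text
the job is handed in; nothing more can be done
None
```

I handed the job in: the last images and push forces show the rack flat against the fence and home against the end stop, with the jaw closed up on it and the arm clear, though the hand-in returned no verdict.

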